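Put the seal and its sundries away behind the shelf lip

TASK

Put things away on the low cherry shelf for closing time: first unhook the brass hand seal by lifting it up past the tip of the hook and drawing it off, and stand it on its disc behind the shelf's front lip; then lift the pewter canister over the lip, and last the olive bottle. All three must end standing upright on the shelf board beside the shellac cake and let go; set them down gently, keep the bottle upright all the way, and leave everything else where it is.

Things in the scene. Friction and masses are not known exactly. Their poses are not given: they have to be found in the camera images.
- shelf: Low fixed cherry shelf, 120 (x) x 400 (y) mm. Origin at the centre of its underside, on the table; z up, y along its length, front at -x. Board top 20 mm above the table; on it an open-topped trough 96 (x) x 376 (y) mm centred on the origin, walls 12 mm thick: front retaining lip, top 62 mm above the table; back and ends, top 70 mm. Shellac cake in the +y end, the rest free.
- hook_valley (a point): Lowest point of the steel hook's upper side, where the seal's cross-bar rests, 200 mm above the table. Fixed. Axes: hook points along -x (roughly to the robot), z up. Wire 7 mm thick; valley 12 mm long in x. Behind it (+x) the wire runs level, its top 14 mm above the valley, to a post 75 mm back (top 24 mm above the valley; foot radius 42 mm).
- hook_tip (a point): Top of the hook's upturned tip, 14 mm in front (-x) of the valley and 22 mm above it.
- seal_mid (a point): Centre, half-way up, of the brass hand seal: 96 mm tall, 0.3 kg, z up. From the bottom: disc, diameter 46, to 22 mm; yoke to 30; two upright legs (10 mm in x, outer faces 38 mm apart in y) to 88; cross-bar 8 mm thick, 38 long in y, to 96. Window between the legs 26 wide, 58 high. At first hangs by the cross-bar in the valley, y across the hook. Pinch it across the legs.
- canister_mid (a point): Centre, half-way up, of the pewter screw-top canister, upright, 95 mm tall, 0.3 kg; body 53 mm in diameter, lid 56 mm in diameter over the top 29 mm.
- bottle_mid (a point): Centre, half-way up, of the olive glass bottle, upright, 120 mm tall, 0.22 kg; body 52 mm in diameter up to 56 mm, shoulder to 70 mm, neck 24 mm in diameter from 70 to 106 mm above its bottom, then the cork, 20 mm in diameter.
- cake_mid (a point): Centre of the brown shellac seal cake, a disc 58 mm in diameter, 22 mm thick, lying on the shelf board near the shelf's +y end. Stays put.
- plaque_mid (a point): Centre of the cream porcelain impression plaque with chipped rim, 96 mm in diameter, 12 mm thick, flat on the table. Stays put.
- dividers_mid (a point): Middle of the steel dividers, lying flat along their x axis, 180 x 66 x 12 mm. Stay put.
- loupe_mid (a point): Centre of a black loupe, 42 mm in diameter, 34 mm tall, upright. Stays put.
- tin_mid (a point): Centre of a flat green and steel tin, 75 x 110 x 20 mm. Stays put.
Mind the look-alikes: they are no part of the job. There is more than one size of the part that bears canister_mid; the job needs the largest.

How it is judged:
By the outcome, as a careful person would: the job done as asked, in the order asked, and still so for the second after the job is handed in, with the robot touching nothing.
It also fails if it takes over 72 s, if anything falls off the work surface, if the arm or the gripper's body presses on something with over 40 N, if the wrist force passes 120 N, or if a joint passes its speed limit or range.

ROBOT

A 6-joint arm with a two-finger parallel gripper is mounted at the origin on the work surface. World frame = base frame: x ahead of the robot, y to its left, z up, the work surface at z = 0. Lengths are in m, angles in rad, forces in N, time in s.
With the tool pointing down it reaches from about 0.375 to 0.9 m from the base axis. Payload 3.1 kg.
Tool frame: the origin (TCP) lies midway between the tips of the shut fingers; the grasp point (between the pads) lies 19 mm behind it; z points along the fingers, y is the direction in which the jaws open and shut (so a half turn about z gives the same grasp; the last joint's range is limited). The gripper opens to 87 mm and grips with 3 to 60 N. Pads are 19 mm wide; open, the fingers measure 117 mm over their backs; the gripper's body (75 mm by 190 mm) begins 51 mm behind the grasp point.
Start: joints at [-1.387, 0.527, 1.433, -0, 1.181, -0.178], TCP at [0.222, -0.584, 0.223] pointing down, gripper open.
Joint ranges: [-3.08, 3.08], [-0.75, 2.2], [0.22, 2.44], [-1.43, 4.57], [0, 2.65], [-2.85, 2.85]. Speed limits (rad/s): [2.79, 2.79, 3.14, 3.14, 3.14, 3.14].

INTERFACE

Orientations are given as a unit quaternion [x, y, z, w].
In Python, from rig import robot gives the robot as it stands.
- The arm moves only by the tool move_arm, never from a script. Its argument "rows" is one flat list of numbers, 7 for each row, row after row: the shift along the world's x, y, z in mm, then the turn, a rotation vector about the world's x, y, z in rad, then the closure, from 0 (fully open) to 1 (shut). A call has 1 to 12 rows; each row shifts and turns the commanded pose from where the row before left it; what a row does not reach is not made up. A row lasts 1/10 s, in which the tool goes at most 50 mm and 8.59 degrees, less where a joint would pass 70% of its speed; a pose out of reach is approached as far as the arm can. A call with a gripper value outside its range is refused whole. The fingers move at their own pace and stop on an object; "grip_force" is the grip in N (left out, the last holds). Time passes only in rows, so rows that do not move let the fingers close. It gives the time, the measured TCP pose, the force and the opening at its end, in the units of the state.
- robot.get_obs(): the state, without advancing time (a new reading comes with each control period).
- robot.camera(name): name is "side" or "top" or "wrist"; returns a dict with "color" (400x640x3 uint8, red, green, blue), "z_map" (400x640 float32, m along the optical axis (not along the pixel's ray), 0 where there is no reading), "camera_matrix" (3x3 intrinsics, pixels), "distortion" ([k1, k2, p1, p2, k3] as OpenCV has them; the pictures are not rectified), "R" (3x3) and "t" (3): a world point X has camera coordinates R X + t; the wrist camera has in their place "tool_from_camera" (4x4, takes a point from camera to tool coordinates, whose origin is the TCP and whose axes are the flange's). Camera axes: x right, y down, z forward; pixel columns grow to the right and rows downward; lengths in m; the calibration is good to about 2 mm. A picture is of the moment at which its call begins: read the wrist's pose just before it.
- robot.hand_in(): hands the job in, once; it reports no verdict.
Trained networks look in the newest picture that a camera, given by its name, has taken for a name from the list of things; names that differ only in an ending like _2 or _b are one class to them, and where a whole thing is asked for, a point or a joint stands for the part that bears it (a point fixed in the world has none). Each returns a list of dicts, best first, with "conf" (0 to 1); they miss things now and then, are a little off and sometimes report something else, mostly with a low value. They report only what shows in the picture. A call takes as long as a camera call. They do not tell look-alikes from the thing itself.
- robot.search_frame(camera, thing): "at" ([column, row] in pixels, amid what is visible of it).
- robot.spot_point(camera, thing): "at" ([column, row] in pixels: a listed point, or the origin of a listed thing).
The state is a dict: "time": time; "q": joint angles; "joint_velocities": joint speeds; "joint_torque": joint torques, N m; "position": TCP position; "tool_rot": TCP orientation; "ft_force": force on the tool from outside, world axes, zero at the start; "moment": the same for the moment, N m; "grip_width": finger opening in m.
Only numpy, scipy, OpenCV 4.12 (cv2) and the standard library are available. Lean on these libraries where they do the work, as an engineer would, in place of code of your own. Each camera call takes 0.05 s, during which the arm holds its last target.

## Working session

There is one attempt and no reset: what is moved stays moved. The work goes in short steps, Python scripts to look and compute and a tool call to move; the robot and the scene stay as the last step left them, time stands still between calls to the robot, and variables do not carry over. Pictures are saved under pics/ and viewed, and the job is handed in when it is done.

Besides the shell and the picture viewer there is one more tool, called after "Call:" by a JSON object that holds its "method" and its "body", one argument or row to a line. move_arm: Moves the arm, as the interface text tells. Its arguments: {"type":"object","properties":{"rows":{"type":"array","items":{"type":"number"}},"grip_force":{"type":"number"}},"required":["rows"]}

```bash
mkdir -p pics; ls
cat > h.py <<'E'
from rig import robot
import numpy as np, cv2, pickle
def snap(name,fn):
    o=robot.get_obs(); c=robot.camera(name); c['obs']=o
    cv2.imwrite(f'pics/{fn}.png',cv2.cvtColor(c['color'],cv2.COLOR_RGB2BGR)); pickle.dump(c,open(f'pics/{fn}.pkl','wb')); return c
def ray(c,px):
    p=cv2.undistortPoints(np.array([[px]],float),np.array(c['camera_matrix']),np.array(c['distortion']))[0,0]
    return np.array([p[0],p[1],1.0])
def pt(c,px,z=None):
    """camera->world at depth z (or z_map)"""
    if z is None:
        u,v=int(round(px[0])),int(round(px[1])); w=c['z_map'][max(v-2,0):v+3,max(u-2,0):u+3]; w=w[w>0]; 
        if len(w)==0: return np.full(3,np.nan)
        z=np.median(w)
    return np.array(c['R']).T@(ray(c,px)*z-np.array(c['t']))
def plane(c,px,h):
    R=np.array(c['R']); o=-R.T@np.array(c['t']); d=R.T@ray(c,px); return o+d*(h-o[2])/d[2]
def proj(c,X):
    R=np.array(c['R']); r,_=cv2.Rodrigues(R)
    return cv2.projectPoints(np.array(X,float).reshape(-1,1,3),r,np.array(c['t'],float),np.array(c['camera_matrix']),np.array(c['distortion']))[0][:,0]
E
python3 - <<'E'
from h import *
things="shelf hook_valley hook_tip seal_mid canister_mid bottle_mid cake_mid plaque_mid dividers_mid loupe_mid tin_mid".split()
print(robot.get_obs())
for cam in('top','side'):
    c=snap(cam,cam+'0')
    print(cam,'cam pos',-np.array(c['R']).T@np.array(c['t']))
    for t in things:
        for d in robot.spot_point(cam,t)[:4]:
            print(t,np.round(d['at'],1),round(d['conf'],2),np.round(pt(c,d['at']),3))
E
```

```text
pics
{'time': 0.0, 'q': array([-1.38650691e+00,  5.28449210e-01,  1.43389828e+00, -9.99389123e-06,
        1.18134814e+00, -1.78511626e-01]), 'joint_velocities': array([-1.58909360e-04, -1.86524435e-03,  2.27463899e-03, -4.03692629e-04,
        5.68615299e-05,  1.36375023e-03]), 'joint_torque': array([ 5.46308329e-04, -4.40044570e+01, -1.76594371e+01,  6.32212101e-02,
        5.82743017e-02, -1.79556300e-04]), 'position': array([ 0.22169356, -0.58359366,  0.2215833 ]), 'tool_rot': array([ 9.83591106e-01,  1.80409063e-01, -7.65837887e-06, -1.05146791e-03]), 'ft_force': array([ 0.3578431 ,  1.03551537, -0.14407204]), 'moment': array([-0.00100119,  0.04714022,  0.05117177]), 'grip_width': 0.08704791611312529}
top cam pos [0.35232756 0.04040501 1.28593843]
shelf [319.5 168.9] 0.76 [ 0.644 -0.008  0.019]
shelf [367.4 226.1] 0.6 [ 0.446 -0.154  0.095]
hook_valley [439.9 225.3] 0.8 [ 0.44  -0.344  0.203]
hook_tip [445.2 226.3] 0.87 [ 0.438 -0.364  0.191]
seal_mid [186.9 247. ] 0.75 [0.381 0.42  0.033]
canister_mid [337.4 222.9] 0.71 [ 0.459 -0.063  0.064]
canister_mid [196.4 167.1] 0.71 [ 0
[... 644 characters left out ...]
2.6] 0.92 [0.635 0.011 0.023]
hook_valley [360.9 124.5] 0.71 [ 0.441 -0.346  0.202]
hook_valley [378.8 389.5] 0.57 [0.391 0.43  0.038]
hook_tip [361.5 119.9] 0.69 [ 0.44  -0.355  0.214]
seal_mid [357.7 134.3] 0.67 [ 0.449 -0.333  0.173]
canister_mid [354.4 196.6] 0.82 [ 0.447 -0.137  0.059]
canister_mid [345.6 218.3] 0.81 [ 0.469 -0.048  0.043]
canister_mid [387.7 202.9] 0.58 [ 0.348 -0.12   0.056]
bottle_mid [336.  244.6] 0.93 [0.488 0.101 0.074]
cake_mid [269.9 255.2] 0.73 [0.649 0.126 0.044]
plaque_mid [348.8 318.8] 0.58 [0.447 0.268 0.012]
dividers_mid [244.8 372.9] 0.95 [0.64  0.404 0.   ]
loupe_mid [379.5 393.5] 0.58 [0.39  0.437 0.036]
tin_mid [375.4 189.4] 0.65 [ 0.378 -0.243  0.023]
```

View pics/top0.png

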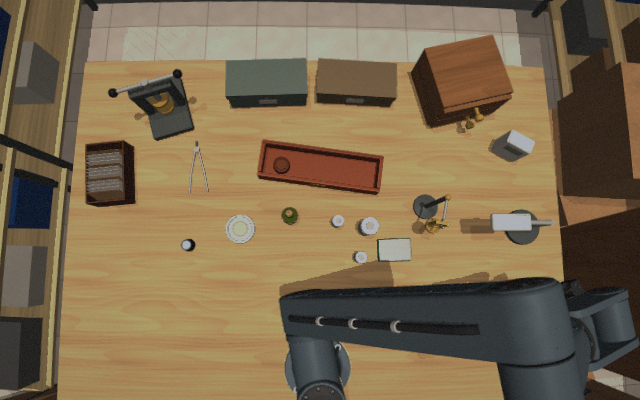

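View pics/side0.png

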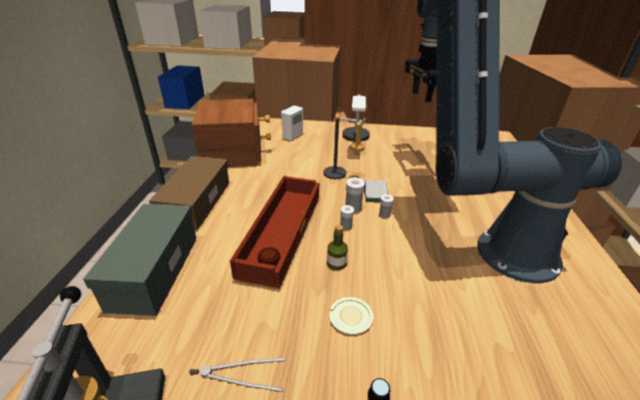

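Run:
```python
import cv2,numpy as np
a=cv2.imread('pics/top0.png');b=cv2.imread('pics/side0.png')
def crop(im,x,y,w,h,s):return cv2.resize(im[y:y+h,x:x+w],None,fx=s,fy=s,interpolation=cv2.INTER_CUBIC)
cv2.imwrite('pics/z1.png',np.hstack([crop(a,400,180,66,75,6),crop(b,310,85,66,75,6)]))
cv2.imwrite('pics/z2.png',np.vstack([crop(a,250,130,150,60,5),crop(a,270,200,150,60,5)])[:600])
```

```text
(no output)
```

View pics/z1.png

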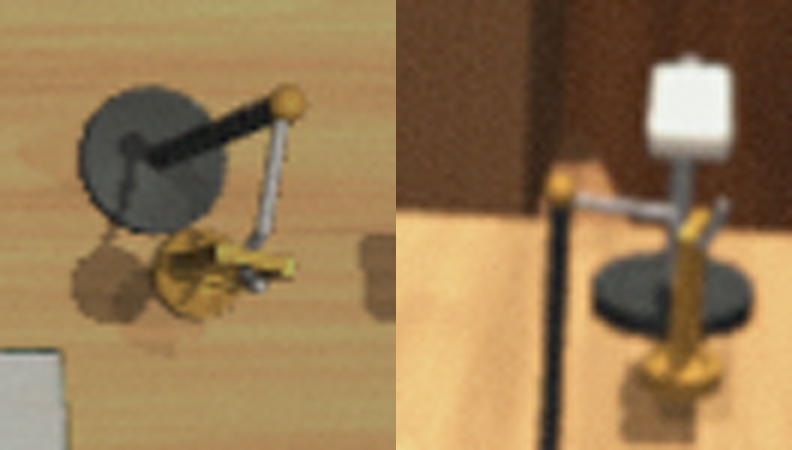

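View pics/z2.png

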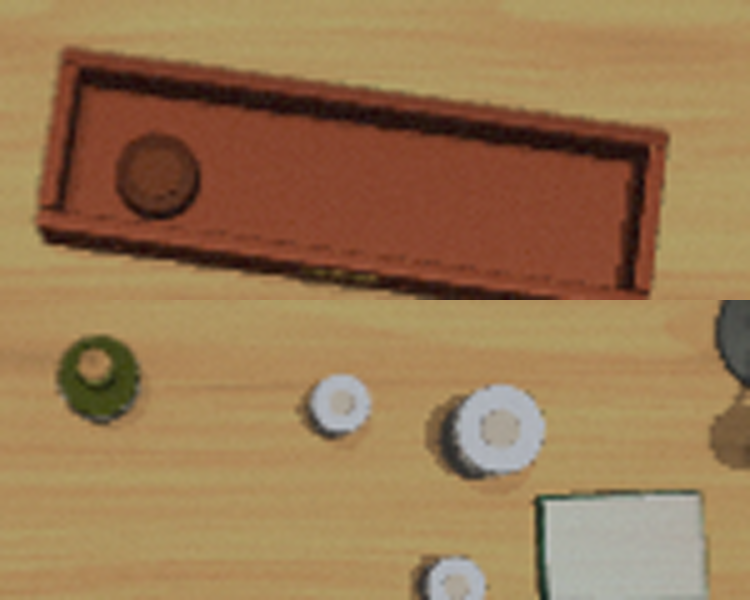

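```bash
cat >> h.py <<'E'
def cloud(c,u0,u1,v0,v1):
    vv,uu=np.mgrid[v0:v1,u0:u1]; z=c['z_map'][v0:v1,u0:u1].ravel(); px=np.stack([uu.ravel(),vv.ravel()],1).astype(float)
    p=cv2.undistortPoints(px[:,None],np.array(c['camera_matrix']),np.array(c['distortion']))[:,0]
    X=(np.c_[p,np.ones(len(p))]*z[:,None]-np.array(c['t']))@np.array(c['R'])
    return X[z>0],px[z>0]
def load(fn): return pickle.load(open(f'pics/{fn}.pkl','rb'))
E
python3 - <<'E'
from h import *
T=load('top0');S=load('side0')
for c,b in((T,(250,395,130,205)),(S,(230,325,170,290))):
    X,_=cloud(c,*b); m=(X[:,2]>.055)&(X[:,2]<.08); Y=X[m]
    r=cv2.minAreaRect((Y[:,:2]).astype(np.float32)); print(len(Y),r,'floor z',np.median(X[(X[:,2]>.012)&(X[:,2]<.03)][:,2]))
bb=(448,197.2); print('ball',plane(T,bb,.22),pt(T,bb)); print('tip',plane(T,(442.2,227.3),.220),plane(T,(442.2,227.3),.2))
sb=(310+(560-396)/6,85+188/6); print('side ball',pt(S,sb))
tip=(310+(722-396)/6,85+203/6); print('side tip',pt(S,tip))
foot=(400+150/6,180+158/6);print('foot',plane(T,foot,.01))
for n,c,b in(('T',T,(330-12,330+30,0,0)),):pass
# canisters, bottle tops
for n,px in(('big',(270+503/5,200+130/5)),('sm1',(270+341/5,200+103/5)),('bottle body',(289.9,215.5)),('sm2',(361,257))):
    u,v=map(int,px); X,_=cloud(T,u-14,u+15,v-14,v+15); 
    k=X[X[:,2]>.02]; top=np.percentile(k[:,2],98); q=k[k[:,2]>top-.012]
    print(n,top,q[:,:2].mean(0),np.ptp(q[:,:2],axis=0),'centre mid', (q[:,:2].min(0)+q[:,:2].max(0))/2)
X,_=cloud(T,415,455,195,240); m=(X[:,2]>.08)
for z0 in np.arange(.09,.23,.01):
    q=X[(X[:,2]>z0)&(X[:,2]<=z0+.01)]
    if len(q): print('top',round(z0,3),len(q),q[:,:2].min(0).round(3),q[:,:2].max(0).round(3))
X,_=cloud(S,345,372,110,160); X=X[(X[:,1]>-.42)&(X[:,1]<-.28)]
for z0 in np.arange(.09,.24,.01):
    q=X[(X[:,2]>z0)&(X[:,2]<=z0+.01)]
    if len(q): print('side',round(z0,3),len(q),q[:,:2].min(0).round(3),q[:,:2].max(0).round(3))
E
```

```text
1286 ((0.6462191939353943, -0.00796973705291748), (0.4017799198627472, 0.12252689898014069), 82.34219360351562) floor z 0.019554561968115596
1735 ((0.6456921100616455, -0.007853850722312927), (0.40285444259643555, 0.12074270844459534), 82.34168243408203) floor z 0.022607118223643936
ball [ 0.51835911 -0.36586276  0.22      ] [ 0.51828283 -0.36567611  0.22048973]
tip [ 0.43284738 -0.3448774   0.22      ] [ 0.43435816 -0.35210638  0.2       ]
side ball [ 0.51883406 -0.36119477  0.21891793]
side tip [ 0.39808073 -1.27095585 -0.14613315]
foot [ 0.51954041 -0.36471459  0.01      ]
big 0.09907002757247631 [ 0.44834425 -0.16013059] [0.0532204  0.05413143] centre mid [ 0.44813916 -0.16089932]
sm1 0.06732358898504293 [ 0.4671922  -0.06369462] [0.03509377 0.03570278] centre mid [ 0.46638095 -0.06375415]
bottle body 0.12134320474373717 [0.48566552 0.09029928] [0.01879337 0.01546224] centre mid [0.48649645 0.0897884 ]
sm2 0.06783270809805042 [ 0.3522444  -0.13564917] [0.0344836  0.03560252] centre mid [ 0.35278093 -0.13553346]
top 0.09 5 [ 0.516 -0.36 ] [ 0.525 -0.358]
top 0.1 4 [ 0.514 -0.366] 
[... 379 characters left out ...]
[ 0.438 -0.367] [ 0.526 -0.329]
top 0.2 63 [ 0.435 -0.367] [ 0.524 -0.329]
top 0.21 70 [ 0.431 -0.372] [ 0.526 -0.337]
top 0.22 15 [ 0.434 -0.371] [ 0.525 -0.344]
side 0.11 18 [ 0.427 -0.346] [ 0.467 -0.327]
side 0.12 36 [ 0.427 -0.343] [ 0.468 -0.326]
side 0.13 50 [ 0.428 -0.368] [ 0.468 -0.325]
side 0.14 17 [ 0.439 -0.366] [ 0.455 -0.327]
side 0.15 15 [ 0.44  -0.372] [ 0.456 -0.328]
side 0.16 13 [ 0.44  -0.369] [ 0.454 -0.326]
side 0.17 14 [ 0.441 -0.364] [ 0.454 -0.329]
side 0.18 14 [ 0.439 -0.37 ] [ 0.455 -0.328]
side 0.19 14 [ 0.44  -0.348] [ 0.456 -0.33 ]
side 0.2 30 [ 0.434 -0.362] [ 0.483 -0.329]
side 0.21 39 [ 0.432 -0.363] [ 0.494 -0.333]
side 0.22 4 [ 0.432 -0.348] [ 0.436 -0.342]
```

Run:
```python
from h import *
T=load('top0')
X,_=cloud(T,470,560,195,250); m=X[:,2]>.03; print(X[m].min(0),X[m].max(0))
for n in('wrist',):
    c=snap(n,'w0'); print(c['tool_from_camera'],c['camera_matrix'])
for p in((436.3,221.7),(448.8,224.7)): print(plane(T,p,.208))
```

```text
[ 0.42581003 -0.70853156  0.07867557] [ 0.47295404 -0.49756756  0.21095949]
[[-2.28098258e-04 -9.69487666e-01 -2.45139987e-01  6.78707591e-02]
 [ 9.99999860e-01 -3.38236945e-04  4.07189056e-04  3.46972422e-05]
 [-4.77680168e-04 -2.45139860e-01  9.69487607e-01 -1.60973456e-01]
 [ 0.00000000e+00  0.00000000e+00  0.00000000e+00  1.00000000e+00]] [[345.11256188   0.         318.08118449]
 [  0.         345.11256188 202.15326802]
 [  0.           0.           1.        ]]
[ 0.44968734 -0.33278419  0.208     ]
[ 0.44112393 -0.36879912  0.208     ]
```

Call:
{"method": "move_arm", "body": {
  "rows": [0, 20, 30, 0, 0, -0.1, 0.2, 10, 30, 30, 0, 0, -0.1, 0.2, 20, 30, 30, 0, 0, -0.1, 0.2, 30, 30, 20, 0, 0, -0.1, 0.2, 30, 30, 0, 0, 0, -0.1, 0.2, 30, 30, 0, 0, 0, -0.1, 0.2, 30, 30, 0, 0, 0, 0, 0.2, 30, 26, 0, 0, 0, 0, 0.2, 20, 10, 0, 0, 0, 0, 0.2, 0, 0, 0, 0, 0, 0, 0.2, 0, 0, 0, 0, 0, 0, 0.2]
}}

```text
time: 2.35
position: [0.4218, -0.3481, 0.3325]
tool_rot: [0.993, -0.118, -0.0, 0.0]
ft_force: [0.1, -0.3, -0.7]
grip_width: 0.0694
```

```bash
cat >> h.py <<'E'
from scipy.spatial.transform import Rotation as Rn
def wsnap(fn):
    c=snap('wrist',fn); o=c['obs']; M=np.eye(4); M[:3,:3]=Rn.from_quat(o['tool_rot']).as_matrix(); M[:3,3]=o['position']
    W=M@np.array(c['tool_from_camera']); Wi=np.linalg.inv(W); c['R']=Wi[:3,:3]; c['t']=Wi[:3,3]
    pickle.dump(c,open(f'pics/{fn}.pkl','wb')); return c
E
python3 - <<'E'
from h import *
c=wsnap('w1')
for t in('seal_mid','hook_tip','hook_valley'):
    for d in robot.spot_point('wrist',t)[:2]: print(t,d['at'],d['conf'],pt(c,d['at']))
X,px=cloud(c,0,640,0,400)
for a,b in((.19,.23),(.11,.14)):
    m=(X[:,2]>a)&(X[:,2]<b)&(abs(X[:,0]-.4465)<.045)&(abs(X[:,1]+.349)<.045); q=X[m]
    print(a,len(q),q.min(0),q.max(0),cv2.minAreaRect(q[:,:2].astype(np.float32)))
E
```

```text
seal_mid [314.3, 157.6] 0.59 [ 0.45487674 -0.3522792   0.20527143]
0.19 1089 [ 0.43074017 -0.36967736  0.19210218] [ 0.49137475 -0.33093876  0.22161331] ((0.4586947560310364, -0.3578397035598755), (0.03750083968043327, 0.05949193239212036), 56.16139221191406)
0.11 548 [ 0.42506913 -0.37310698  0.11143057] [ 0.46979324 -0.32820757  0.13998865] ((0.44765764474868774, -0.35147523880004883), (0.04515813663601875, 0.043125469237565994), 14.931066513061523)
```

View pics/w1.png

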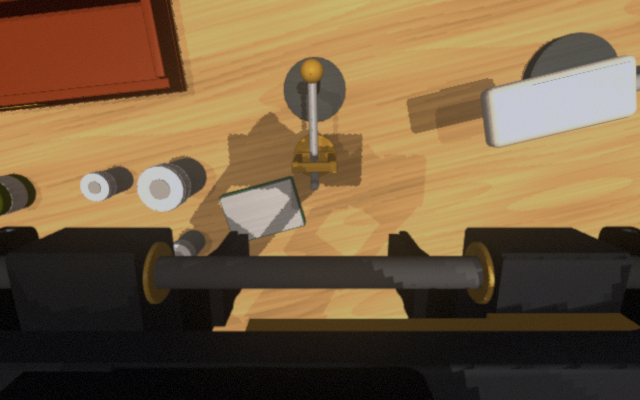

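Run:
```python
from h import *
c=load('w1')
for p in((293,158),(336,159),(293,167),(336,168),(314.5,160)): print(plane(c,p,.208))
print(plane(c,(312,71),.222), plane(c,(314,184),.222))
o=c['obs'];print(o['position'],Rn.from_quat(o['tool_rot']).as_matrix()[:,1])
```

```text
[ 0.45898829 -0.33519112  0.208     ]
[ 0.44986573 -0.36955815  0.208     ]
[ 0.4517466  -0.33331218  0.208     ]
[ 0.44255967 -0.36789822  0.208     ]
[ 0.45322234 -0.3520743   0.208     ]
[ 0.51945149 -0.36641273  0.222     ] [ 0.43633123 -0.34768595  0.222     ]
[ 0.42179716 -0.34810122  0.33249252] [-2.33691172e-01 -9.72310767e-01  4.57147561e-04]
```

Call:
{"method": "move_arm", "body": {
  "rows": [13, -1, -20, 0, 0, 0, 0.2, 13, -1, -30, 0, 0, 0, 0.2, 0, 0, -30, 0, 0, 0, 0.2, 0, 0, -25, 0, 0, 0, 0.2, 0, 0, -20, 0, 0, 0, 0.2, 0, 0, -20, 0, 0, 0, 0.2, 0, 0, -12, 0, 0, 0, 0.2, 0, 0, -7, 0, 0, 0, 0.2, 0, 0, 0, 0, 0, 0, 0.2, 0, 0, 0, 0, 0, 0, 0.2]
}}

```text
time: 3.55
position: [0.4481, -0.3509, 0.1692]
tool_rot: [0.993, -0.118, 0.001, 0.0]
ft_force: [-0.7, -0.2, 0.3]
grip_width: 0.0702
```

Run:
```python
from h import *
snap('side','s1');c=wsnap('w2')
a=cv2.imread('pics/s1.png')[80:170,300:420]
cv2.imwrite('pics/s1z.png',np.hstack([cv2.resize(a,(800,600))]))
```

```text
(no output)
```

View pics/s1z.png

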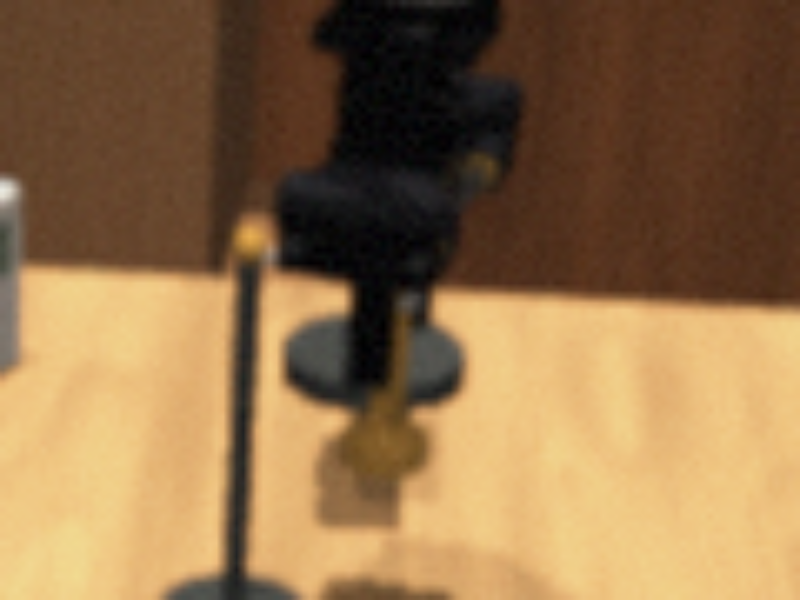

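View pics/w2.png

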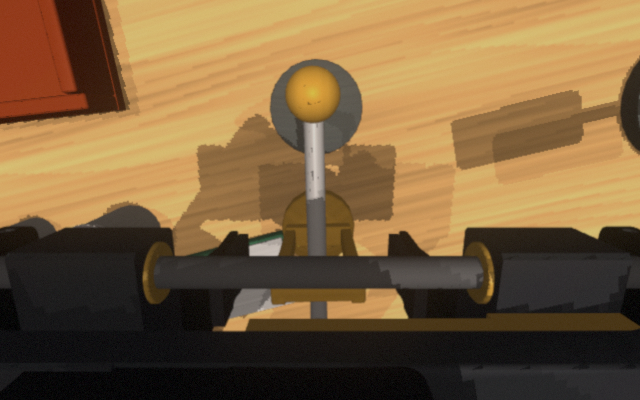

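Call:
{"method": "move_arm", "body": {
  "rows": [-1, 0, 0, 0, 0, 0, 0.4, 0, 0, 0, 0, 0, 0, 1, 0, 0, 0, 0, 0, 0, 1, 0, 0, 0, 0, 0, 0, 1, 0, 0, 0, 0, 0, 0, 1, 0, 0, 0, 0, 0, 0, 1],
  "grip_force": 20
}}

```text
time: 4.25
position: [0.4469, -0.3502, 0.1686]
tool_rot: [0.993, -0.118, 0.0, -0.0]
ft_force: [0.2, -1.7, 0.7]
grip_width: 0.0378
```

Call:
{"method": "move_arm", "body": {
  "rows": [0, 0, 4, 0, 0, 0, 1, 0, 0, 6, 0, 0, 0, 1, 0, 0, 8, 0, 0, 0, 1, 0, 0, 8, 0, 0, 0, 1, 0, 0, 6, 0, 0, 0, 1, 0, 0, 4, 0, 0, 0, 1, 0, 0, 0, 0, 0, 0, 1, 0, 0, 0, 0, 0, 0, 1],
  "grip_force": 30
}}

```text
time: 5.05
position: [0.4467, -0.3502, 0.2046]
tool_rot: [0.993, -0.118, -0.0, -0.0]
ft_force: [-0.1, -1.1, -2.4]
grip_width: 0.038
```

Run:
```python
from h import *
snap('side','s2')
a=cv2.imread('pics/s2.png')[80:170,300:420]
cv2.imwrite('pics/s2z.png',np.hstack([cv2.resize(a,(800,600))]))
```

```text
(no output)
```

View pics/s2z.png

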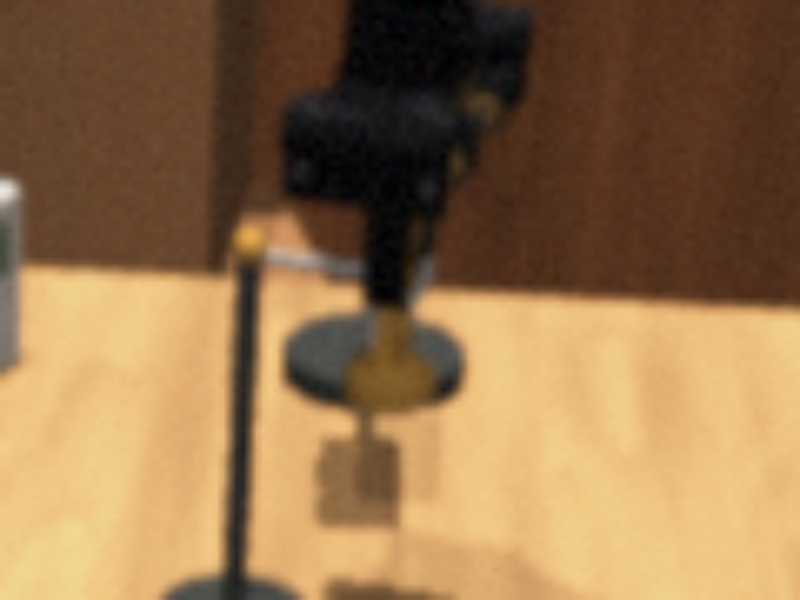

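The seal is gripped and lifted with the hook still inside its window: the tip shows at about (425,265) in the crop and the yoke at about (395,340). I'll draw it off to the front now.

Call:
{"method": "move_arm", "body": {
  "rows": [-6, 1.4, 0, 0, 0, 0, 1, -8, 1.9, 0, 0, 0, 0, 1, -10, 2.4, 0, 0, 0, 0, 1, -12, 2.9, 0, 0, 0, 0, 1, -12, 2.9, 0, 0, 0, 0, 1, -12, 2.9, 0, 0, 0, 0, 1, -8, 2, 0, 0, 0, 0, 1, 0, 0, 0, 0, 0, 0, 1]
}}

```text
time: 5.9
position: [0.3774, -0.3332, 0.2046]
tool_rot: [0.993, -0.119, -0.0, -0.0]
ft_force: [0.6, 0.1, -1.9]
grip_width: 0.0381
```

Call:
{"method": "move_arm", "body": {
  "rows": [0, 10, 25, 0, 0, 0, 1, 0, 20, 35, 0, 0, 0, 1, 10, 25, 30, 0, 0, 0, 1, 25, 25, 5, 0, 0, 0.1, 1, 35, 25, 0, 0, 0, 0, 1, 35, 25, 0, 0, 0, 0, 1, 35, 20, 0, 0, 0, 0, 1, 35, 20, 0, 0, 0, 0, 1, 35, 12, 0, 0, 0, 0, 1, 25, 9, 0, 0, 0, 0, 1, 15, 0, 0, 0, 0, 0, 1, 0, 0, 0, 0, 0, 0, 1]
}}

```text
time: 7.1
position: [0.6311, -0.1424, 0.2988]
tool_rot: [0.998, -0.068, 0.001, 0.0]
ft_force: [-0.4, -0.5, -3.7]
grip_width: 0.0376
```

Run:
```python
from h import *
snap('side','s3'); T=snap('top','t3'); wsnap('w3'); print(robot.get_obs()['position'])
```

```text
[ 0.62791378 -0.14281468  0.29904618]
```

View pics/s3.png

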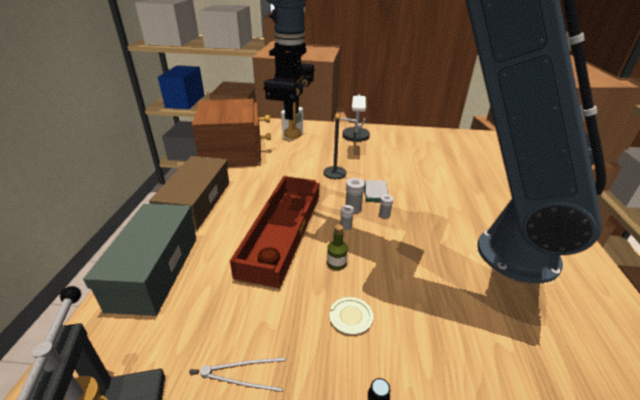

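View pics/w3.png

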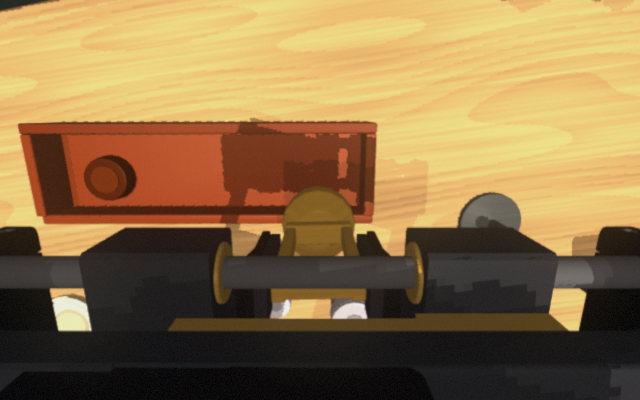

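Call:
{"method": "move_arm", "body": {
  "rows": [0, 0, -25, 0, 0, 0, 1, 0, 0, -35, 0, 0, 0, 1, 0, 0, -35, 0, 0, 0, 1, 0, 0, -35, 0, 0, 0, 1, 0, 0, -35, 0, 0, 0, 1, 0, 0, -25, 0, 0, 0, 1, 0, 0, -15, 0, 0, 0, 1, 0, 0, -8, 0, 0, 0, 1, 0, 0, -4, 0, 0, 0, 1, 0, 0, 0, 0, 0, 0, 1, 0, 0, 0, 0, 0, 0, 1]
}}

```text
time: 8.35
position: [0.6298, -0.1433, 0.0839]
tool_rot: [0.998, -0.069, 0.001, 0.0]
ft_force: [1.3, 0.4, -3.6]
grip_width: 0.0378
```

Run:
```python
from h import *
snap('side','s4')
a=cv2.imread('pics/s4.png')[130:290,220:400]
cv2.imwrite('pics/s4z.png',cv2.resize(a,None,fx=3.7,fy=3.7))
```

```text
(no output)
```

View pics/s4z.png

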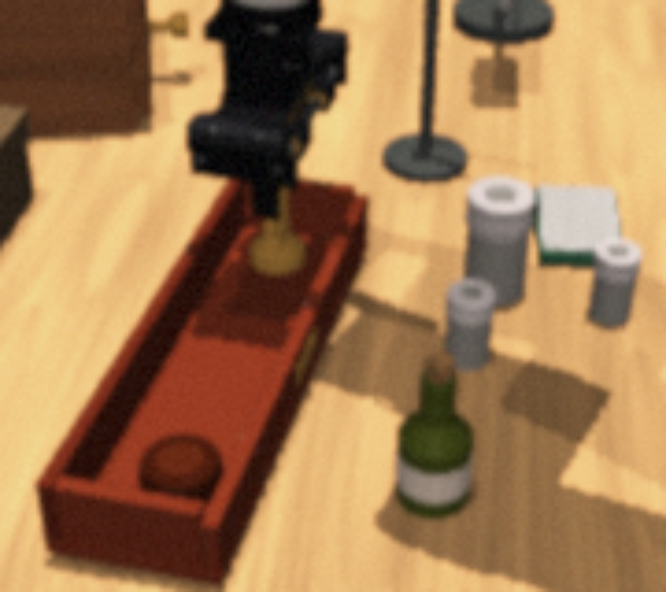

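Call:
{"method": "move_arm", "body": {
  "rows": [0, 0, -2, 0, 0, 0, 1, 0, 0, -1.5, 0, 0, 0, 1, 0, 0, -1, 0, 0, 0, 1, 0, 0, 0, 0, 0, 0, 1, 0, 0, 0, 0, 0, 0, 1]
}}

```text
time: 8.9
position: [0.6288, -0.1428, 0.078]
tool_rot: [0.998, -0.069, -0.0, -0.0]
ft_force: [-1.1, 0.7, -2.8]
grip_width: 0.0374
```

Call:
{"method": "move_arm", "body": {
  "rows": [0, 0, -1, 0, 0, 0, 1, 0, 0, 0, 0, 0, 0, 1, 0, 0, 0, 0, 0, 0, 1]
}}

```text
time: 9.2
position: [0.6288, -0.1429, 0.077]
tool_rot: [0.998, -0.069, -0.0, -0.0]
ft_force: [0.7, 0.6, -3.3]
grip_width: 0.0382
```

Call:
{"method": "move_arm", "body": {
  "rows": [0, 0, -0.5, 0, 0, 0, 1, 0, 0, 0, 0, 0, 0, 1, 0, 0, 0, 0, 0, 0, 1]
}}

```text
time: 9.5
position: [0.6289, -0.1429, 0.0768]
tool_rot: [0.998, -0.069, 0.0, 0.0]
ft_force: [-0.7, 0.6, -1.0]
grip_width: 0.0379
```

Call:
{"method": "move_arm", "body": {
  "rows": [0, 0, -0.5, 0, 0, 0, 1, 0, 0, 0, 0, 0, 0, 1, 0, 0, 0, 0, 0, 0, 1]
}}

```text
time: 9.8
position: [0.6289, -0.1429, 0.0768]
tool_rot: [0.998, -0.069, 0.0, 0.0]
ft_force: [-1.2, 1.2, 5.1]
grip_width: 0.0374
```

Call:
{"method": "move_arm", "body": {
  "rows": [0, 0, 0, 0, 0, 0, 0.54, 0, 0, 0, 0, 0, 0, 0.5, 0, 0, 0, 0, 0, 0, 0.4, 0, 0, 0, 0, 0, 0, 0.3, 0, 0, 0, 0, 0, 0, 0.3, 0, 0, 5, 0, 0, 0, 0.3, 0, 0, 12, 0, 0, 0, 0.3, 0, 0, 25, 0, 0, 0, 0.3, 0, 0, 35, 0, 0, 0, 0.3, 0, 0, 35, 0, 0, 0, 0.2, 0, 0, 35, 0, 0, 0, 0, 0, 0, 20, 0, 0, 0, 0]
}}

```text
time: 11.0
position: [0.6303, -0.1434, 0.2479]
tool_rot: [0.998, -0.068, 0.003, 0.001]
ft_force: [0.3, -0.3, -0.2]
grip_width: 0.0774
```

Call:
{"method": "move_arm", "body": {
  "rows": [-10, 0, 10, 0, 0, 0, 0, -30, -3, 5, 0, 0, 0, 0, -35, -3, 0, 0, 0, 0, 0, -35, -3, 0, 0, 0, 0, 0, -35, -3, 0, 0, 0, 0, 0, -30, -3, 0, 0, 0, 0, 0, -18, -3, 0, 0, 0, 0, 0, -6, 0, 0, 0, 0, 0, 0, 0, 0, 0, 0, 0, 0, 0, 0, 0, 0, 0, 0, 0, 0]
}}

```text
time: 12.0
position: [0.4305, -0.161, 0.2582]
tool_rot: [0.998, -0.069, 0.0, 0.0]
ft_force: [1.1, 0.2, 0.0]
grip_width: 0.087
```

Run:
```python
from h import *
snap('side','s5'); c=wsnap('w5'); print(c['obs']['position'])
T=snap('top','t5')
a=cv2.imread('pics/s5.png')[130:290,220:400]
cv2.imwrite('pics/s5z.png',cv2.resize(a,None,fx=3.7,fy=3.7))
X,px=cloud(c,0,640,0,330)
m=(X[:,2]>.088)&(X[:,2]<.105)&(np.hypot(X[:,0]-.448,X[:,1]+.161)<.05); q=X[m].astype(np.float32)
print(len(q),cv2.minEnclosingCircle(q[:,:2]),np.median(q[:,2]))
S=load('s5');X,px=cloud(S,335,375,170,220)
m=(X[:,2]>.03)&(X[:,2]<.1)&(np.hypot(X[:,0]-.448,X[:,1]+.161)<.05); q=X[m].astype(np.float32)
m2=q[:,2]>.09;print('side',q[:,0].min(),q[:,0].max(),cv2.minEnclosingCircle(q[m2][:,:2]))
```

```text
[ 0.43076521 -0.16104721  0.25812913]Traceback (most recent call last):
  File "<stdin>", line 8, in <module>
cv2.error: OpenCV(4.12.0) /io/opencv/modules/imgproc/src/shapedescr.cpp:201: error: (-215:Assertion failed) count >= 0 && (depth == CV_32F || depth == CV_32S) in function 'minEnclosingCircle'
```

View pics/s5z.png

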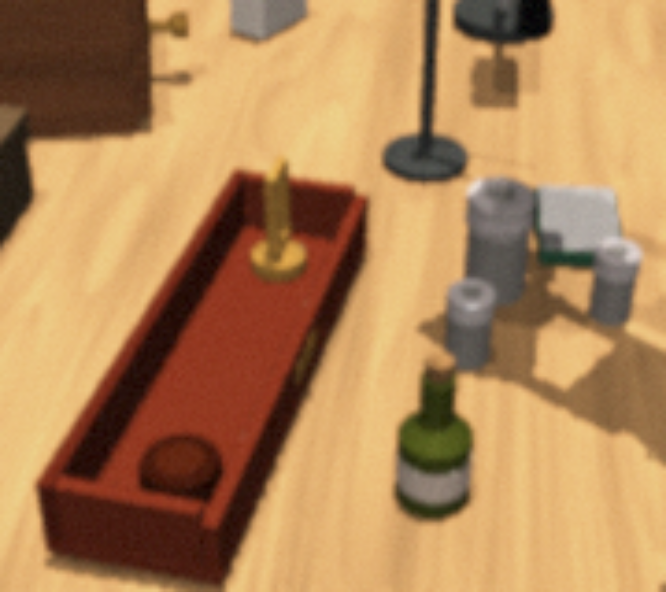

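View pics/w5.png

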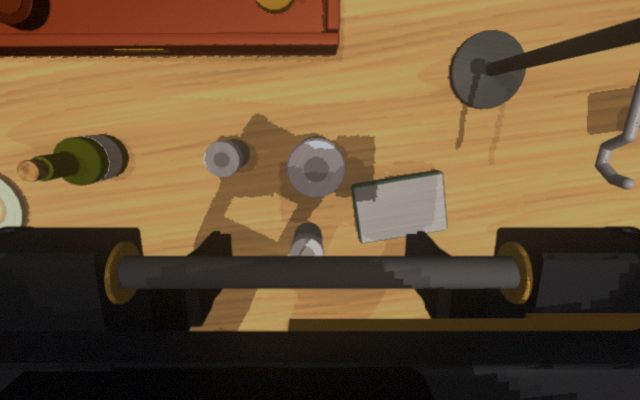

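Run:
```python
from h import *
c=load('w5')
X,px=cloud(c,280,350,130,205)
m=(X[:,2]>.085)&(X[:,2]<.11); q=X[m].astype(np.float32); print(len(q),X[:,2].max(),X.mean(0))
if len(q)>3: print(cv2.minEnclosingCircle(np.ascontiguousarray(q[:,:2])[:,None]),np.median(q[:,2]))
for p in((287,167),(344,167),(316,138)): print(plane(c,p,.095))
S=load('s5');X,px=cloud(S,335,375,170,220)
q=X[(X[:,2]>.085)&(X[:,2]<.105)&(np.hypot(X[:,0]-.448,X[:,1]+.161)<.05)].astype(np.float32)
print(len(q)); print(cv2.minEnclosingCircle(np.ascontiguousarray(q[:,:2])[:,None]))
```

```text
2702 0.09628588963255172 [ 0.44447919 -0.15837469  0.04858165]
((0.44879642128944397, -0.16118086874485016), 0.028441788628697395) 0.09389338
[ 0.45490403 -0.13432367  0.095     ]
[ 0.447542   -0.18765112  0.095     ]
[ 0.47788522 -0.16518102  0.095     ]
202
((0.4493855834007263, -0.15935096144676208), 0.02923118881881237)
```

Call:
{"method": "move_arm", "body": {
  "rows": [6, 0, -25, 0, 0, 0, 0, 6, 0, -35, 0, 0, 0, 0, 6, 0, -35, 0, 0, 0, 0, 0, 0, -35, 0, 0, 0, 0, 0, 0, -30, 0, 0, 0, 0, 0, 0, -18, 0, 0, 0, 0, 0, 0, -9, 0, 0, 0, 0, 0, 0, -2, 0, 0, 0, 0.15, 0, 0, 0, 0, 0, 0, 0.25, 0, 0, 0, 0, 0, 0, 0.3],
  "grip_force": 25
}}

```text
time: 13.15
position: [0.4486, -0.1613, 0.0699]
tool_rot: [0.998, -0.068, 0.001, 0.001]
ft_force: [0.8, -0.3, -0.3]
grip_width: 0.0711
```

Call:
{"method": "move_arm", "body": {
  "rows": [0, 0, 0, 0, 0, 0, 0.4, 0, 0, 0, 0, 0, 0, 1, 0, 0, 0, 0, 0, 0, 1, 0, 0, 0, 0, 0, 0, 1, 0, 0, 0, 0, 0, 0, 1]
}}

```text
time: 13.65
position: [0.4483, -0.1612, 0.0698]
tool_rot: [0.998, -0.068, 0.001, 0.0]
ft_force: [-0.3, -0.4, 6.2]
grip_width: 0.0554
```

Call:
{"method": "move_arm", "body": {
  "rows": [0, 0, 3, 0, 0, 0, 1, 0, 0, 8, 0, 0, 0, 1, 0, 0, 15, 0, 0, 0, 1, 0, 0, 25, 0, 0, 0, 1, 0, 0, 30, 0, 0, 0, 1, 0, 0, 25, 0, 0, 0, 1, 0, 0, 14, 0, 0, 0, 1, 0, 0, 0, 0, 0, 0, 1]
}}

```text
time: 14.45
position: [0.4487, -0.1614, 0.1911]
tool_rot: [0.998, -0.068, 0.002, 0.001]
ft_force: [-0.5, 0.4, -3.2]
grip_width: 0.0552
```

Call:
{"method": "move_arm", "body": {
  "rows": [15, 8, 0, 0, 0, 0, 1, 25, 14, 0, 0, 0, 0, 1, 30, 17, 0, 0, 0, 0, 1, 30, 17, 0, 0, 0, 0, 1, 30, 17, 0, 0, 0, 0, 1, 30, 17, 0, 0, 0, 0, 1, 20, 12, 0, 0, 0, 0, 1, 11.5, 6.5, 0, 0, 0, 0, 1, 0, 0, 0, 0, 0, 0, 1, 0, 0, 0, 0, 0, 0, 1]
}}

```text
time: 15.45
position: [0.6377, -0.0526, 0.1879]
tool_rot: [0.998, -0.069, -0.002, 0.0]
ft_force: [-0.4, 0.5, -3.5]
grip_width: 0.055
```

Run:
```python
from h import *
snap('side','s6'); print(robot.get_obs()['position'])
a=cv2.imread('pics/s6.png')[130:290,220:400]
cv2.imwrite('pics/s6z.png',cv2.resize(a,None,fx=3.7,fy=3.7))
```

```text
[ 0.63756612 -0.05286335  0.18821242]
```

View pics/s6z.png

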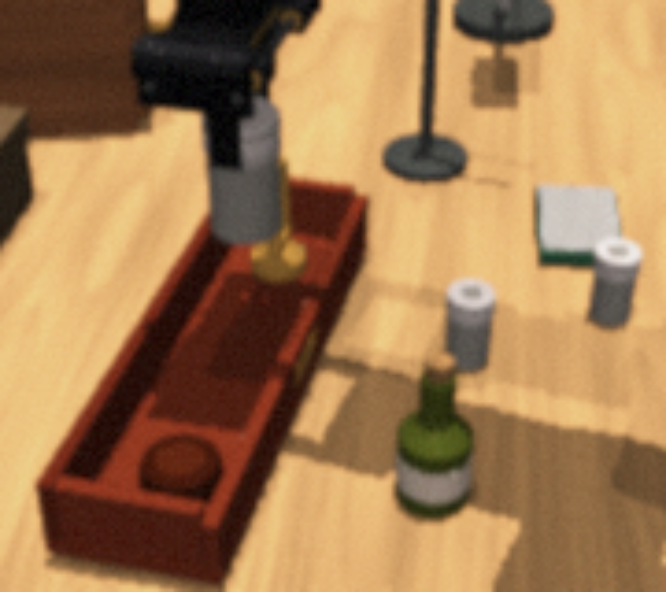

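Call:
{"method": "move_arm", "body": {
  "rows": [0, 0, -15, 0, 0, 0, 1, 0, 0, -25, 0, 0, 0, 1, 0, 0, -25, 0, 0, 0, 1, 0, 0, -15, 0, 0, 0, 1, 0, 0, -9, 0, 0, 0, 1, 0, 0, -4, 0, 0, 0, 1, 0, 0, -2, 0, 0, 0, 1, 0, 0, -1, 0, 0, 0, 1, 0, 0, 0, 0, 0, 0, 1, 0, 0, 0, 0, 0, 0, 1]
}}

```text
time: 16.5
position: [0.6398, -0.0524, 0.0938]
tool_rot: [0.998, -0.068, 0.001, 0.0]
ft_force: [0.8, 0.1, -3.3]
grip_width: 0.0553
```

Call:
{"method": "move_arm", "body": {
  "rows": [0, 0, -1, 0, 0, 0, 1, 0, 0, -0.5, 0, 0, 0, 1, 0, 0, 0, 0, 0, 0, 1, 0, 0, 0, 0, 0, 0, 1]
}}

```text
time: 16.9
position: [0.6393, -0.0524, 0.0915]
tool_rot: [0.998, -0.069, -0.0, -0.0]
ft_force: [-0.2, -0.7, -2.9]
grip_width: 0.0555
```

Call:
{"method": "move_arm", "body": {
  "rows": [0, 0, -1, 0, 0, 0, 1, 0, 0, 0, 0, 0, 0, 1, 0, 0, 0, 0, 0, 0, 1]
}}

```text
time: 17.2
position: [0.6393, -0.0524, 0.0904]
tool_rot: [0.998, -0.069, -0.0, -0.0]
ft_force: [0.7, 0.0, -2.4]
grip_width: 0.0551
```

Call:
{"method": "move_arm", "body": {
  "rows": [0, 0, -0.7, 0, 0, 0, 1, 0, 0, 0, 0, 0, 0, 1, 0, 0, 0, 0, 0, 0, 1]
}}

```text
time: 17.5
position: [0.6394, -0.0524, 0.09]
tool_rot: [0.998, -0.069, 0.0, 0.0]
ft_force: [-0.0, -0.0, -2.6]
grip_width: 0.0555
```

Call:
{"method": "move_arm", "body": {
  "rows": [0, 0, -0.6, 0, 0, 0, 1, 0, 0, 0, 0, 0, 0, 1, 0, 0, 0, 0, 0, 0, 1]
}}

```text
time: 17.8
position: [0.6395, -0.0524, 0.0899]
tool_rot: [0.998, -0.069, 0.0, 0.0]
ft_force: [-2.1, -0.1, 3.2]
grip_width: 0.0551
```

Call:
{"method": "move_arm", "body": {
  "rows": [0, 0, 0, 0, 0, 0, 0.34, 0, 0, 0, 0, 0, 0, 0.3, 0, 0, 0, 0, 0, 0, 0.22, 0, 0, 0, 0, 0, 0, 0.16, 0, 0, 0, 0, 0, 0, 0.16, 0, 0, 5, 0, 0, 0, 0.16, 0, 0, 12, 0, 0, 0, 0.16, 0, 0, 25, 0, 0, 0, 0.16, 0, 0, 30, 0, 0, 0, 0.16, 0, 0, 35, 0, 0, 0, 0.16, 0, 0, 35, 0, 0, 0, 0.16, 0, 0, 15, 0, 0, 0, 0.16]
}}

```text
time: 19.0
position: [0.6414, -0.0528, 0.2518]
tool_rot: [0.998, -0.069, 0.004, 0.001]
ft_force: [1.4, -0.1, 0.2]
grip_width: 0.0731
```

Call:
{"method": "move_arm", "body": {
  "rows": [-10, 8, 10, 0, 0, 0, 0.3, -25, 21, 3, 0, 0, 0, 0.3, -30, 25, 0, 0, 0, 0, 0.3, -30, 25, 0, 0, 0, 0, 0.3, -30, 25, 0, 0, 0, 0, 0.3, -25, 20, 0, 0, 0, 0, 0.3, -16, 12, 0, 0, 0, 0, 0.3, -8, 6, 0, 0, 0, 0, 0.3, 0, 0, 0, 0, 0, 0, 0.3, 0, 0, 0, 0, 0, 0, 0.3]
}}

```text
time: 20.0
position: [0.466, 0.0894, 0.2594]
tool_rot: [0.998, -0.069, 0.001, 0.0]
ft_force: [0.7, 0.3, 0.8]
grip_width: 0.0611
```

Run:
```python
from h import *
S=snap('side','s7'); c=wsnap('w7'); print(c['obs']['position'])
a=cv2.imread('pics/s7.png')[130:290,220:400]
cv2.imwrite('pics/s7z.png',cv2.resize(a,None,fx=3.7,fy=3.7))
for n,cc,b in(('w',c,(200,440,60,228)),('s',S,(315,360,215,275))):
    X,px=cloud(cc,*b)
    for lo,hi in((.105,.125),(.07,.105),(.015,.056)):
        q=X[(X[:,2]>lo)&(X[:,2]<hi)&(np.hypot(X[:,0]-.487,X[:,1]-.09)<.045)].astype(np.float32)
        if len(q)>4: print(n,lo,len(q),q.min(0),q.max(0),(q.min(0)+q.max(0))[:2]/2)
```

```text
[0.46637574 0.08913844 0.25940576]
w 0.105 421 [0.4765116  0.07886064 0.10507116] [0.49688596 0.10087704 0.12050314] [0.48669878 0.08986884]
w 0.07 180 [0.47603506 0.07773715 0.07000051] [0.49757388 0.10176916 0.10498394] [0.4868045  0.08975315]
w 0.015 229 [0.46034387 0.06430378 0.0150488 ] [0.5117557  0.11535986 0.05598956] [0.48604977 0.08983181]
s 0.105 83 [0.47547516 0.08025212 0.10512303] [0.49533737 0.10229847 0.12439384] [0.48540628 0.09127529]
s 0.07 122 [0.47104558 0.08916195 0.07001391] [0.49845415 0.10499325 0.10456537] [0.48474985 0.0970776 ]
s 0.015 241 [0.45939866 0.09106181 0.0151594 ] [0.5100251  0.1194042  0.05596803] [0.4847119 0.105233 ]
```

View pics/s7z.png

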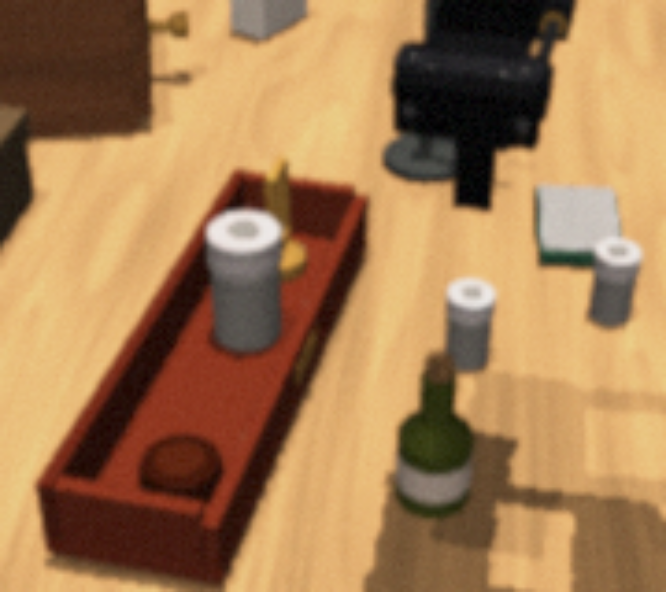

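View pics/w7.png

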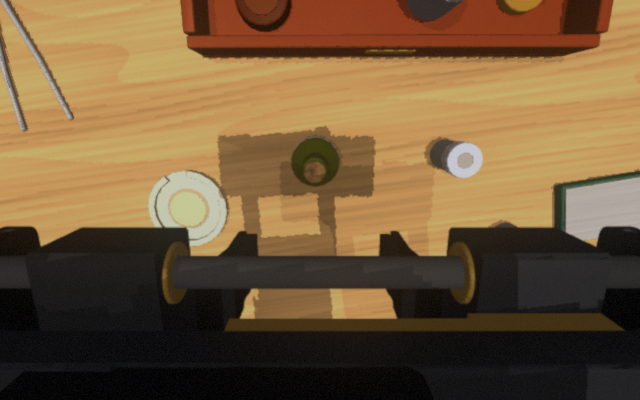

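Call:
{"method": "move_arm", "body": {
  "rows": [10, 0.5, -25, 0, 0, 0, 0.3, 10, 0.5, -30, 0, 0, 0, 0.3, 0, 0, -35, 0, 0, 0, 0.3, 0, 0, -35, 0, 0, 0, 0.3, 0, 0, -30, 0, 0, 0, 0.3, 0, 0, -18, 0, 0, 0, 0.3, 0, 0, -9, 0, 0, 0, 0.3, 0, 0, -4, 0, 0, 0, 0.4, 0, 0, 0, 0, 0, 0, 0.5, 0, 0, 0, 0, 0, 0, 0.6],
  "grip_force": 20
}}

```text
time: 21.1
position: [0.4862, 0.0905, 0.074]
tool_rot: [0.998, -0.069, 0.001, -0.0]
ft_force: [0.5, -1.1, -0.2]
grip_width: 0.0445
```

Call:
{"method": "move_arm", "body": {
  "rows": [0, 0, 0, 0, 0, 0, 0.68, 0, 0, 0, 0, 0, 0, 0.75, 0, 0, 0, 0, 0, 0, 1, 0, 0, 0, 0, 0, 0, 1, 0, 0, 0, 0, 0, 0, 1, 0, 0, 0, 0, 0, 0, 1]
}}

```text
time: 21.7
position: [0.4858, 0.0904, 0.0738]
tool_rot: [0.998, -0.068, 0.001, 0.0]
ft_force: [-0.9, -1.9, 5.4]
grip_width: 0.0238
```

Call:
{"method": "move_arm", "body": {
  "rows": [0, 0, 3, 0, 0, 0, 1, 0, 0, 7, 0, 0, 0, 1, 0, 0, 14, 0, 0, 0, 1, 0, 0, 20, 0, 0, 0, 1, 0, 0, 24, 0, 0, 0, 1, 0, 0, 22, 0, 0, 0, 1, 0, 0, 14, 0, 0, 0, 1, 0, 0, 6, 0, 0, 0, 1, 0, 0, 0, 0, 0, 0, 1]
}}

```text
time: 22.6
position: [0.4854, 0.0908, 0.1838]
tool_rot: [0.998, -0.069, 0.001, -0.0]
ft_force: [-0.4, 0.8, -3.3]
grip_width: 0.0236
```

Call:
{"method": "move_arm", "body": {
  "rows": [8, -2.5, 0, 0, 0, 0, 1, 16, -5, 0, 0, 0, 0, 1, 24, -8, 0, 0, 0, 0, 1, 27, -9, 0, 0, 0, 0, 1, 27, -9, 0, 0, 0, 0, 1, 25, -8, 0, 0, 0, 0, 1, 20, -6.5, 0, 0, 0, 0, 1, 12, -4, 0, 0, 0, 0, 1, 7, -2, 0, 0, 0, 0, 1, 0, 0, 0, 0, 0, 0, 1, 0, 0, 0, 0, 0, 0, 1]
}}

```text
time: 23.7
position: [0.6503, 0.0368, 0.1822]
tool_rot: [0.998, -0.069, -0.001, -0.0]
ft_force: [0.1, 0.0, -2.6]
grip_width: 0.0239
```

Run:
```python
from h import *
snap('side','s8'); print(robot.get_obs()['position'])
a=cv2.imread('pics/s8.png')[130:290,220:400]
cv2.imwrite('pics/s8z.png',cv2.resize(a,None,fx=3.7,fy=3.7))
```

```text
[0.65015306 0.03695925 0.18251093]
```

View pics/s8z.png

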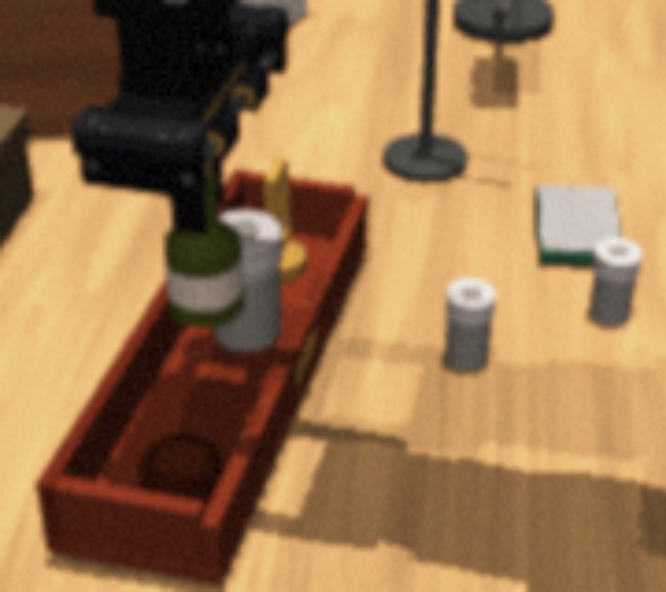

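Call:
{"method": "move_arm", "body": {
  "rows": [0, 0, -10, 0, 0, 0, 1, 0, 0, -18, 0, 0, 0, 1, 0, 0, -20, 0, 0, 0, 1, 0, 0, -17, 0, 0, 0, 1, 0, 0, -10, 0, 0, 0, 1, 0, 0, -5, 0, 0, 0, 1, 0, 0, -3, 0, 0, 0, 1, 0, 0, -2, 0, 0, 0, 1, 0, 0, 0, 0, 0, 0, 1, 0, 0, 0, 0, 0, 0, 1]
}}

```text
time: 24.75
position: [0.6518, 0.0366, 0.0989]
tool_rot: [0.998, -0.069, 0.001, 0.0]
ft_force: [0.5, 0.0, -2.1]
grip_width: 0.0236
```

Call:
{"method": "move_arm", "body": {
  "rows": [0, 0, -1, 0, 0, 0, 1, 0, 0, 0, 0, 0, 0, 1, 0, 0, 0, 0, 0, 0, 1]
}}

```text
time: 25.05
position: [0.6514, 0.0366, 0.0974]
tool_rot: [0.998, -0.069, 0.0, 0.0]
ft_force: [0.4, -0.5, -2.2]
grip_width: 0.0233
```

Call:
{"method": "move_arm", "body": {
  "rows": [0, 0, -1, 0, 0, 0, 1, 0, 0, -1, 0, 0, 0, 1, 0, 0, -0.8, 0, 0, 0, 1, 0, 0, 0, 0, 0, 0, 1, 0, 0, 0, 0, 0, 0, 1]
}}

```text
time: 25.55
position: [0.6513, 0.0366, 0.0944]
tool_rot: [0.998, -0.069, -0.0, -0.0]
ft_force: [-0.2, 0.5, -2.4]
grip_width: 0.024
```

Call:
{"method": "move_arm", "body": {
  "rows": [0, 0, -0.6, 0, 0, 0, 1, 0, 0, 0, 0, 0, 0, 1, 0, 0, 0, 0, 0, 0, 1]
}}

```text
time: 25.85
position: [0.6514, 0.0366, 0.094]
tool_rot: [0.998, -0.069, 0.0, 0.0]
ft_force: [0.3, 0.5, -2.1]
grip_width: 0.0234
```

Call:
{"method": "move_arm", "body": {
  "rows": [0, 0, -0.6, 0, 0, 0, 1, 0, 0, 0, 0, 0, 0, 1, 0, 0, 0, 0, 0, 0, 1]
}}

```text
time: 26.15
position: [0.6516, 0.0365, 0.0939]
tool_rot: [0.998, -0.069, 0.0, 0.0]
ft_force: [-0.9, -0.4, 3.6]
grip_width: 0.0236
```

Contact with the board, so I'll release and rise.

Call:
{"method": "move_arm", "body": {
  "rows": [0, 0, 0, 0, 0, 0, 0.7, 0, 0, 0, 0, 0, 0, 0.64, 0, 0, 0, 0, 0, 0, 0.5, 0, 0, 0, 0, 0, 0, 0.4, 0, 0, 0, 0, 0, 0, 0.4, 0, 0, 5, 0, 0, 0, 0.4, 0, 0, 12, 0, 0, 0, 0.4, 0, 0, 25, 0, 0, 0, 0.4, 0, 0, 30, 0, 0, 0, 0.4, 0, 0, 35, 0, 0, 0, 0.4, 0, 0, 30, 0, 0, 0, 0.4, 0, 0, 15, 0, 0, 0, 0.4]
}}

```text
time: 27.35
position: [0.6531, 0.0365, 0.2502]
tool_rot: [0.998, -0.069, 0.004, 0.0]
ft_force: [1.2, 0.2, -0.3]
grip_width: 0.0523
```

Call:
{"method": "move_arm", "body": {
  "rows": [-20, 0, 10, 0, 0, 0, 0.4, -35, 0, 0, 0, 0, 0, 0.4, -40, 0, 0, 0, 0, 0, 0.4, -40, 0, 0, 0, 0, 0, 0.4, -35, 0, 0, 0, 0, 0, 0.4, -20, 0, 0, 0, 0, 0, 0.4, 0, 0, 0, 0, 0, 0, 0.4, 0, 0, 0, 0, 0, 0, 0.4]
}}

```text
time: 28.15
position: [0.4626, 0.0365, 0.2565]
tool_rot: [0.998, -0.069, 0.002, 0.0]
ft_force: [-0.7, -0.6, 0.3]
grip_width: 0.0525
```

Run:
```python
from h import *
S=snap('side','s9');c=wsnap('w9'); T=snap('top','t9'); print(robot.get_obs()['position'])
a=cv2.imread('pics/s9.png')[130:290,220:400]; b=cv2.imread('pics/t9.png')[125:285,230:410]
cv2.imwrite('pics/z9.png',np.vstack([cv2.resize(a,None,fx=2.2,fy=1.85*1),cv2.resize(b,None,fx=2.2,fy=1.85)]))
cv2.imwrite('pics/z9.png',np.hstack([cv2.resize(x,None,fx=2.2,fy=2.2) for x in(a,b)]))
# compare fixed things before/after
for cam,A in(('side',load('side0')),('top',load('top0'))):
    B=S if cam=='side' else T
    for t in "shelf cake_mid plaque_mid dividers_mid loupe_mid tin_mid canister_mid bottle_mid seal_mid".split():
        print(cam,t,[(np.round(d['at'],0).tolist(),round(d['conf'],2),np.round(pt(B,d['at']),3).tolist()) for d in robot.spot_point(cam,t)[:3]])
```

```text
[0.46314088 0.03636123 0.25571377]
side shelf [([282.0, 232.0], 0.8, [0.632, 0.052, 0.061])]
side cake_mid [([269.0, 255.0], 0.89, [0.651, 0.125, 0.044])]
side plaque_mid [([351.0, 318.0], 0.61, [0.442, 0.265, 0.01])]
side dividers_mid [([243.0, 374.0], 0.75, [0.644, 0.407, -0.0])]
side loupe_mid [([380.0, 392.0], 0.88, [0.39, 0.434, 0.035])]
side tin_mid [([374.0, 188.0], 0.69, [0.381, -0.251, 0.022])]
side canister_mid [([387.0, 203.0], 0.84, [0.349, -0.119, 0.055]), ([286.0, 205.0], 0.79, [0.635, -0.026, 0.091]), ([348.0, 215.0], 0.67, [0.464, -0.048, 0.055])]
side bottle_mid [([274.0, 222.0], 0.59, [0.652, 0.05, 0.09])]
side seal_mid [([294.0, 190.0], 0.47, [0.618, -0.066, 0.116])]
top shelf [([322.0, 168.0], 0.56, [0.648, -0.015, 0.019]), ([280.0, 166.0], 0.18, [0.649, 0.123, 0.042])]
top cake_mid [([280.0, 166.0], 0.73, [0.648, 0.124, 0.042])]
top plaque_mid [([239.0, 231.0], 0.81, [0.435, 0.258, 0.01])]
top dividers_mid [([196.0, 165.0], 0.68, [0.66, 0.411, -0.001]), ([395.0, 249.0], 0.25, [0.376, -0.255, 0.018])]
top loupe_mid [([187.0, 244.0], 0.45, [0.39, 0.421, 0.033]), ([438.0, 225.0], 0.45, [0.458, -0.412, 0.0])]
top tin_mid [([394.0, 249.0], 0.92, [0.378, -0.252, 0.019])]
top canister_mid [([358.0, 257.0], 0.64, [0.351, -0.128, 0.063]), ([336.0, 167.0], 0.55, [0.629, -0.055, 0.114])]
top bottle_mid [([308.0, 162.0], 0.66, [0.644, 0.031, 0.116])]
top seal_mid [([360.0, 171.0], 0.7, [0.63, -0.142, 0.049])]
```

View pics/z9.png

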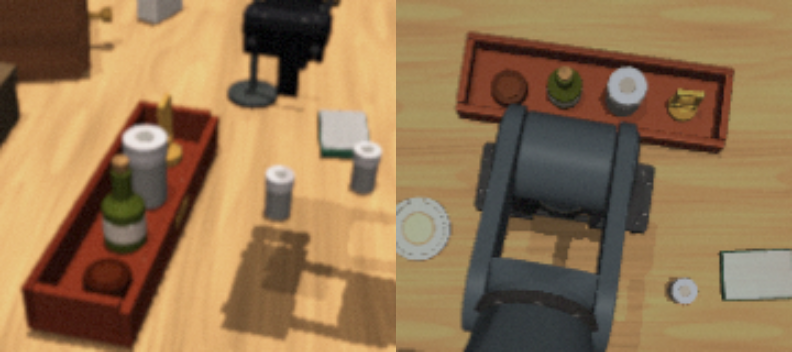

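View pics/w9.png

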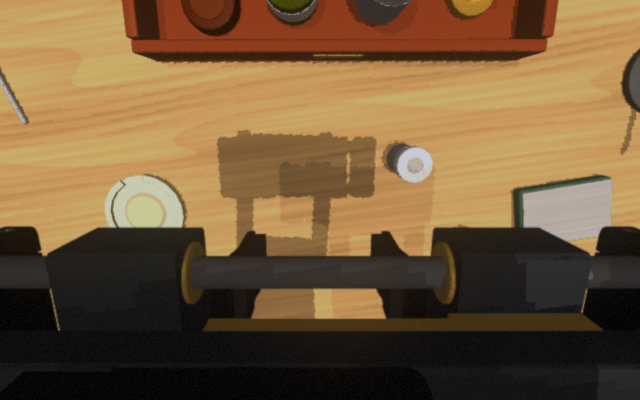

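All three stand upright in the trough. In the top crop the cake, bottle, canister and seal are at (508,88), (565,85), (627,90) and (686,102). Nothing else has moved and the gripper is clear, so I'm handing in.

```bash
python3 -c "
from rig import robot
print(robot.hand_in())"
```

```text
the job is handed in; nothing more can be done
None
```

The job is done and handed in: the seal, then the canister, then the bottle are on the shelf board. I finished and handed in at about 28 s of the 72 s.

- **Seal:** I pinched it across the legs, lifted it 36 mm past the hook tip and drew it off 70 mm to the front. It stands on its disc near the shelf's -y end.
- **Canister:** I took the largest of the three by its lid and set it in the middle of the shelf.
- **Bottle:** I took it by the neck, kept it upright throughout and set it between the canister and the shellac cake.

Each piece was lowered in steps of 1 mm or less until the board took the load. The readings at touchdown were +5.1 N for the seal, +3.2 N for the canister and +3.6 N for the bottle. I then let go and raised the gripper clear.

**Last checks:** the side and top pictures show all three upright and apart beside the cake, with nothing touched by the robot. The cake, tin, plaque, dividers, loupe and two smaller canisters show no movement in the pictures. The networks' readings for them match the first ones to within about 20 mm, which I put down to network noise. In the last top picture one low-confidence loupe report fell at the hook, which was a false hit. The arm hid one small canister from the top camera, but the side and wrist pictures showed it in place.

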